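Unpin a kit gluing jig and load the bulkhead panel

TASK

Load the gluing jig with the windowed panel: draw the locking pin up out of its bore and park it well inside the notch of the side bracket so that it hangs upright by its collar, then slide the keeper fully open and slide the windowed panel down into the uncovered slot until it sits on the bottom. Leave the pin in the notch and the keeper open, and do not move the other panel or the paint jar.

Things in the scene. Friction and masses are not known exactly. Their poses are not given: they have to be found in the camera images.
- jig: Fixed aluminium block, 50 mm high, x=-75 to +35 mm, y=-60 to +100 mm in its own frame. Origin at bench level under the slot's centre; x across the slot, y along it, z up. In its top: the panel slot (11 x 96 mm, 30 mm deep, bevelled) at x=0, y=0 and the 14 mm pin bore at x=0, y=+80 mm. An aluminium side bracket with a notched shelf stands at y=+138 mm.
- notch (a point): Where the parked pin's axis meets the top of the bracket's shelf, 70 mm above the bench. The notch is 16 mm wide, along jig x; its closed end is 8 mm from this point towards +x, its open end (shelf edge) 29 mm towards -x. Shelf 8 mm thick, 50 mm wide in y, free below it to 6 mm above the bench. Axes as the jig's.
- bore (a point): Mouth of the pin bore in the top face of the block, 50 mm above the bench (the keeper's own hole lies over it when closed). Axes as the jig's.
- slot_floor (a point): Centre of the slot's floor, 20 mm above the bench and 30 mm below the block's top; axes as the jig's (y along the slot).
- keeper (a joint): Slide of the dark steel keeper plate on top of the block, in m: 0 closed (plate centred over the slot), 0.055 fully open; it moves along jig -x and stays where left (about 2 N). The pin locks it while in the bore.
- keeper_grip (a point): Top centre of the keeper's black upright fin, 90 mm above the bench: 12 mm thick (jig x), 50 mm long (jig y), 32 mm tall above the keeper plate. The plate is 8 mm thick (top 58 mm above the bench), 34 mm in x and reaches from y=-52 to +98 mm about the fin.
- pin: Steel locking pin, 106 mm long, about 110 g. Origin at its lower tip, z up along it: shank 12 mm diameter, 50 mm long; collar 28 mm diameter, z=50 to 56 mm; round grip 18 mm diameter, z=56 to 106 mm. Starts upright in the bore, collar on the keeper, tip 8 mm above the bench.
- pin_collar (a point): On the pin's axis at the underside of its collar (50 mm from the tip).
- panel: The panel to load: grey plastic, 90 mm wide (its y), 120 mm tall (z), 8 mm thick (x), about 100 g, straight top, a window 46 x 26 mm through it at z=55 to 81 mm (solid from 81 to 120 mm), four short 2 mm ribs at z=37 to 53 mm. Origin at the middle of its lower edge. Starts upright in one of two stands.
- plain_panel: The other panel, to be left alone: grey, 90 mm wide, 100 mm tall, 8 mm thick, no window, its upper 25 mm only 50 mm wide. Upright in the other stand. Origin at the middle of its lower edge.
- stand_a: Plywood stand 54 x 112 x 26 mm, fixed; slot 12 mm wide along its y, 20 mm deep (floor 6 mm above the bench); holds the windowed panel. Origin at its underside. It may be in either of two places.
- stand_b: The same kind of stand, holding the plain panel.
- paint_jar: Small capped glass paint jar, 40 mm diameter, 52 mm high; to be left alone. Origin at its underside.
Things that resemble listed ones, but are neither listed nor needed, are in the scene too. What is shaped like the panel but yellow is not meant.

How it is judged:
On the way, in this order (a step that is already met when the one before it is completed fails the run):
1. the pin is drawn clear of the bore (tip above the keeper) (z of pin in the frame of jig above 0.059 m).
2. the pin hangs upright in the notch, released (x of pin_collar in the frame of notch between -0.02 and 0.01 m and y of pin_collar in the frame of notch between -0.007 and 0.007 m and z of pin_collar in the frame of notch between -0.004 and 0.005 m and angle between pin's own z axis and vertical below 0.15 rad and contact force between the fingers and pin below 0.1 N), for 0.2 s.
3. the keeper is slid open (value of joint keeper above 0.045 m), for 0.1 s.
4. the windowed panel sits on the bottom of the slot (horizontal distance between panel and slot_floor below 0.007 m and z of panel in the frame of slot_floor between -0.004 and 0.005 m and angle between the y axis of panel and the y axis of jig, either way round below 0.07 rad and angle between panel's own z axis and vertical below 0.12 rad), for 0.2 s.
At the end, for the whole second after the job is handed in: Pin hanging in the notch (within 20 mm of the notch point along it, collar within 5 mm of the shelf, tilt < 0.15 rad); keeper open 45 mm or more; windowed panel on the slot floor (7 mm sideways, 5 mm in height, yaw 0.07 rad, tilt 0.12 rad); both at rest (all of step 4 and x of pin_collar in the frame of notch between -0.02 and 0.01 m and y of pin_collar in the frame of notch between -0.007 and 0.007 m and z of pin_collar in the frame of notch between -0.004 and 0.005 m and angle between pin's own z axis and vertical below 0.15 rad and value of joint keeper above 0.045 m and linear speed of each of pin, panel below 0.02 m/s); the robot touches nothing.
It fails at once if the plain panel is moved more than 20 mm (distance of plain_panel from where it was at the start of the episode above 0.02 m).
It fails at once if the paint jar is moved more than 20 mm (distance of paint_jar from where it was at the start of the episode above 0.02 m).
It also fails if it takes over 64 s, if anything falls off the work surface, if the arm or the gripper's body presses on something with over 40 N, if the wrist force passes 120 N, or if a joint passes its speed limit or range.

ROBOT

A 6-joint arm with a two-finger parallel gripper is mounted at the origin on the work surface. World frame = base frame: x ahead of the robot, y to its left, z up, the work surface at z = 0. Lengths are in m, angles in rad, forces in N, time in s.
With the tool pointing down it reaches from about 0.25 to 0.85 m from the base axis. Payload 12.5 kg.
Tool frame: the origin (TCP) lies where the fingers leave the gripper's body, on its centre line; the fingertips stand 84 mm ahead of it and the grasp point (between the pads) lies 65 mm ahead of it; z points along the fingers, y is the line along which they close (so a half turn about z gives the same grasp; the last joint's range is limited). The gripper opens to 93 mm and grips with 3 to 60 N. Pads are 15 mm wide; open, the fingers measure 128 mm over their backs; the gripper's body (75 mm by 188 mm) begins 65 mm behind the grasp point.
Start: joints at [-1.346, 0.351, 1.652, -0, 1.139, -0.085], TCP at [0.168, -0.524, 0.303] pointing down, gripper open.
Joint ranges: [-2.75, 2.75], [-0.79, 2.1], [0.01, 2.65], [-1.57, 4.71], [0.07, 3.14], [-2.87, 2.87]. Speed limits (rad/s): [2.22, 2.22, 2.79, 3.14, 3.14, 3.14].

INTERFACE

Orientations are given as a 3x3 rotation matrix whose columns are the frame's x, y, z axes.
In Python, from cell import readout, read_camera, workorder gives the robot as it stands. The module is installed in compiled form; this text tells all that it offers.
- The arm moves only by the shell command python3 -m crank 'ROWS' [FORCE]. ROWS is JSON, a list of rows, each a list of 7 numbers: the shift along the tool's x, y, z in m, then the turn, a rotation vector about the tool's x, y, z in rad, then the closure, from -1 (fully open) to 1 (shut). In form: [[dx, dy, dz, ax, ay, az, grip], ...]. A call has 1 to 12 rows; each row is the pose to reach, as a shift and turn from the pose commanded when the call began, along the tool's axes at that moment; what a row does not reach only later rows make up. A row lasts 1/12 s, in which the tool goes at most 41.7 mm and 7.16 degrees, less where a joint would pass 70% of its speed; a pose out of reach is approached as far as the arm can. A call with a gripper value outside its range is refused whole. The fingers move at their own pace and stop on an object; FORCE is the grip in N (left out, the last holds). Time passes only in rows, so rows that repeat a pose let the fingers close. It gives the time, the measured TCP pose, the force, the opening and the grip force at its end, in the units of the state.
- readout.state(): the state, without advancing time (a new reading comes with each control period).
- read_camera(name): name is "side" or "top" or "wrist"; returns a dict with "img" (384x512x3 uint8, red, green, blue), "fx", "fy", "cx", "cy" (pixels), "pose" (4x4, takes a point from camera to world coordinates); the wrist camera has in their place "mount" (4x4, takes a point from camera to tool coordinates, whose origin is the TCP and whose axes are the flange's). Camera axes: x right, y down, z forward; pixel columns grow to the right and rows downward; lengths in m; the calibration is good to about 2 mm. A picture is of the moment at which its call begins: read the wrist's pose just before it. There is no depth.
- workorder.job_done(): hands the job in; it is judged then, once.
The state is a dict: "clock": time; "q": joint angles; "joint_velocities": joint speeds; "joint_torque": joint torques, N m; "ee_pos": TCP position; "eef_rot": TCP orientation; "force": force on the tool from outside, world axes, zero at the start; "ft_torque": the same for the moment, N m; "grip_width": finger opening in m; "grasp_force": force on a finger pad.
Only numpy, scipy, OpenCV 4.12 (cv2) and the standard library are available. Lean on these libraries where they do the work, as an engineer would, in place of code of your own. Each camera call takes 0.05 s, during which the arm holds its last target. There are 200 camera calls.

## Working session

There is one attempt and no reset: what is moved stays moved. The work goes in short steps, Python scripts to look and compute and a shell command to move; the robot and the scene stay as the last step left them, time stands still between calls to the robot, and variables do not carry over. Pictures are saved under pics/ and viewed, at most 14 in all, crops included, and the job is handed in when it is done.

```bash
mkdir -p pics; python3 - <<'E'
from cell import readout, read_camera
import cv2, numpy as np
s=readout.state(); print({k:np.round(v,3).tolist() for k,v in s.items()})
np.set_printoptions(precision=4,suppress=True)
for n in ["side","top"]:
    c=read_camera(n); cv2.imwrite(f"pics/{n}0.png",c["img"][:,:,::-1]); print(n,c["fx"],c["cx"],c["cy"],c["pose"])
    np.save(f"{n}0.npy",c["img"])
c=read_camera("wrist");print(c["mount"],c["fx"])
E
```

```text
{'clock': 0.0, 'q': [-1.346, 0.351, 1.652, 0.0, 1.139, -0.085], 'joint_velocities': [-0.001, -0.001, -0.001, -0.002, -0.001, 0.001], 'joint_torque': [-0.003, -49.733, -28.526, 0.07, 0.026, -0.0], 'ee_pos': [0.168, -0.524, 0.302], 'eef_rot': [[0.952, 0.305, -0.0], [0.305, -0.952, 0.001], [0.0, -0.001, -1.0]], 'force': [-0.767, -0.787, -0.018], 'ft_torque': [0.011, -0.023, 0.035], 'grasp_force': 0.0, 'grip_width': 0.093}
side 368.2444107773952 256.77096015038904 195.00850220941342 [[-0.9156 -0.2846  0.284   0.2349]
 [-0.4016  0.6795 -0.614   0.6072]
 [-0.0183 -0.6762 -0.7364  0.6902]
 [ 0.      0.      0.      1.    ]]
top 356.273457684462 252.57164518292225 189.5226435571952 [[ 0.0164 -0.9932  0.1153  0.3671]
 [-0.9999 -0.0169 -0.003   0.0872]
 [ 0.005  -0.1152 -0.9933  0.8008]
 [ 0.      0.      0.      1.    ]]
[[-0.0006 -0.9563 -0.2925  0.0811]
 [ 1.     -0.0007  0.0001  0.0002]
 [-0.0003 -0.2925  0.9563 -0.0819]
 [ 0.      0.      0.      1.    ]] 304.65715411679565
```

View pics/top0.png

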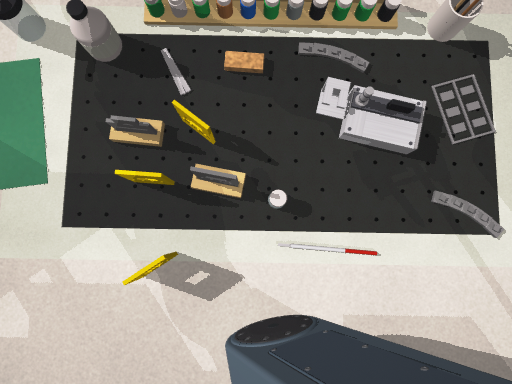

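View pics/side0.png

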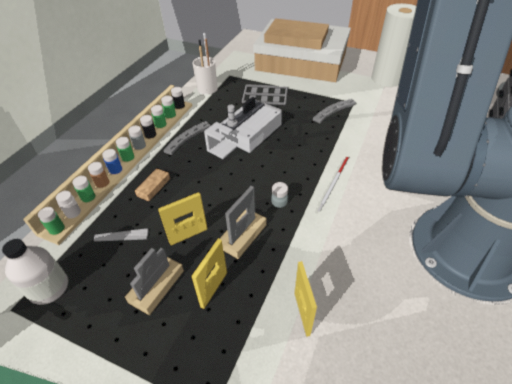

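The top view shows the jig near (380,118), with its bracket at (333,98) and the pin at (367,95). The windowed panel's stand is near (218,180), the plain panel's near (137,131), and the jar is at (277,198). The side view confirms that the window is in the panel at (240,215).

```bash
python3 - <<'E'
import numpy as np, cv2
t=np.load("top0.npy")[:,:,::-1]; s=np.load("side0.npy")[:,:,::-1]
def cr(i,x,y,w,h,k): return cv2.resize(i[y:y+h,x:x+w],None,fx=k,fy=k,interpolation=cv2.INTER_CUBIC)
a=cr(t,305,65,133,100,3);b=cr(t,170,150,133,100,3);c=cr(s,190,80,133,100,3);d=cr(s,190,170,133,100,3)
cv2.imwrite("pics/comp.png",np.vstack([np.hstack([a,b]),np.hstack([c,d])]))
E
```

```text
(no output)
```

View pics/comp.png

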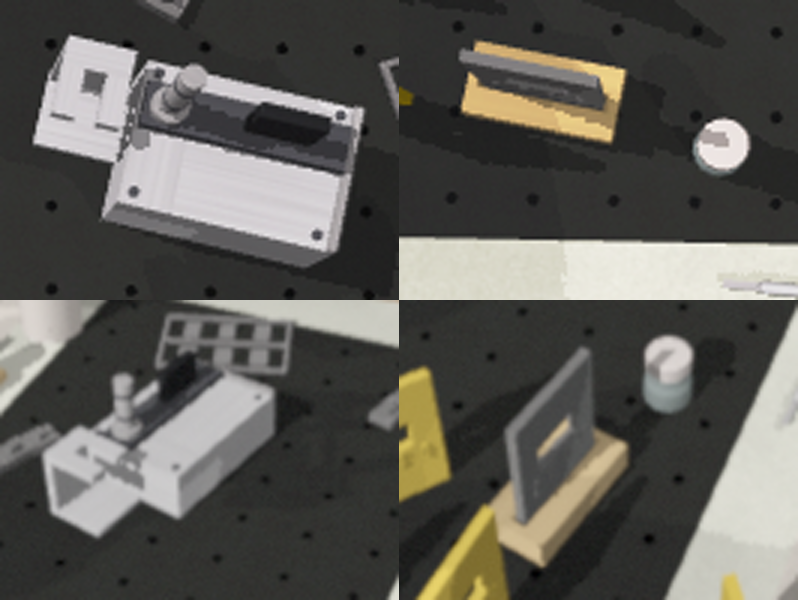

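The crops show the jig's top-face corners, the keeper fin, the pin leaning by perspective, the panel's top edge and the stand. I'll take rough positions from rays.

```bash
cat > h.py <<'E'
import numpy as np, cv2
from cell import readout, read_camera
np.set_printoptions(precision=4,suppress=True)
K={}
FIX={"side":(368.2444,256.771,195.0085,np.array([[-0.9156,-0.2846,0.284,0.2349],[-0.4016,0.6795,-0.614,0.6072],[-0.0183,-0.6762,-0.7364,0.6902],[0,0,0,1]])),
"top":(356.27346,252.5716,189.5226,np.array([[0.0164,-0.9932,0.1153,0.3671],[-0.9999,-0.0169,-0.003,0.0872],[0.005,-0.1152,-0.9933,0.8008],[0,0,0,1]]))}
def ray(px,f,cx,cy,P,z):
    d=P[:3,:3]@np.array([(px[0]-cx)/f,(px[1]-cy)/f,1]); o=P[:3,3]
    return (o+d*(z-o[2])/d[2])
def cast(cam,px,z): f,cx,cy,P=FIX[cam]; return ray(px,f,cx,cy,P,z)
def wrist(name):
    s=readout.state(); c=read_camera("wrist")
    T=np.eye(4);T[:3,:3]=s["eef_rot"];T[:3,3]=s["ee_pos"]
    P=T@c["mount"]; np.savez(name,img=c["img"],P=P,k=[c["fx"],c["cx"],c["cy"]])
    cv2.imwrite(f"pics/{name}.png",c["img"][:,:,::-1]); return c["img"],P
def wcast(name,px,z):
    d=np.load(name+".npz"); return ray(px,*d["k"],d["P"],z)
def proj(name,X):
    d=np.load(name+".npz"); f,cx,cy=d["k"]; p=np.linalg.inv(d["P"])@np.append(X,1); return np.array([f*p[0]/p[2]+cx,f*p[1]/p[2]+cy])
E
python3 - <<'E'
from h import *
t=lambda x,y:(305+x/3,65+y/3)
u=lambda x,y:(170+(x-400)/3,150+y/3)
for n,p,z in [("TR",t(362,108),.05),("BR",t(335,250),.05),("BL",t(103,218),.05),("fin a",t(250,115),.09),("fin b",t(328,125),.09),("pintop",t(192,78),.114),
 ("brTL",t(68,37),.07),("brBL",t(35,143),.07),("brTR",t(137,52),.07),("brBR",t(115,160),.07),("notchdark",t(93,80),.07),
 ("panL",u(460,54),.126),("panR",u(605,78),.126),("stTL",u(478,42),.026),("stTR",u(625,68),.026),("stBR",u(612,142),.026),("stBL",u(462,112),.026)]:
    print(n,cast("top",p,z)[:2])
E
```

```text
TR [ 0.6558 -0.2909]
BR [ 0.5496 -0.2673]
BL [ 0.5702 -0.1007]
fin a [ 0.634  -0.1931]
fin b [ 0.6279 -0.2468]
pintop [ 0.65   -0.1454]
brTL [ 0.697  -0.0721]
brBL [ 0.6182 -0.0482]
brTR [ 0.6867 -0.1214]
brBR [ 0.6069 -0.1046]
notchdark [ 0.6653 -0.0897]
panL [0.485  0.2059]
panR [0.471  0.1129]
stTL [0.5116 0.2106]
stTR [0.4941 0.1021]
stBR [0.4394 0.1106]
stBL [0.4596 0.2204]
```

```bash
python3 -m crank '[[0.563,-0.201,0.03,0,0,-1.06,-1],[0.563,-0.201,0.03,0,0,-1.06,-1],[0.563,-0.201,0.03,0,0,-1.06,-1],[0.563,-0.201,0.03,0,0,-1.06,-1],[0.563,-0.201,0.03,0,0,-1.06,-1],[0.563,-0.201,0.03,0,0,-1.06,-1],[0.563,-0.201,0.03,0,0,-1.06,-1],[0.563,-0.201,0.03,0,0,-1.06,-1],[0.563,-0.201,0.03,0,0,-1.06,-1],[0.563,-0.201,0.03,0,0,-1.06,-1],[0.563,-0.201,0.03,0,0,-1.06,-1],[0.563,-0.201,0.03,0,0,-1.06,-1]]'
```

```text
clock: 1.15
ee_pos: [0.5658, -0.2188, 0.2774]
eef_rot: [[0.2, 0.98, -0.0], [0.98, -0.2, 0.0], [0.0, -0.0, -1.0]]
force: [0.5, -1.0, 0.6]
grip_width: 0.0929
grasp_force: 0.0
```

```bash
python3 -m crank '[[0.072,0.064,0.007,0,0,0,-1],[0.072,0.064,0.007,0,0,0,-1],[0.072,0.064,0.007,0,0,0,-1],[0.072,0.064,0.007,0,0,0,-1],[0.072,0.064,0.007,0,0,0,-1]]'; python3 -c "
from h import *
wrist('w1'); i=cv2.imread('pics/w1.png'); cv2.imwrite('pics/w1b.png',cv2.resize(i,(800,600),interpolation=cv2.INTER_CUBIC))"
```

```text
clock: 1.57
ee_pos: [0.6413, -0.1625, 0.27]
eef_rot: [[0.199, 0.98, -0.001], [0.98, -0.199, 0.0], [-0.0, -0.001, -1.0]]
force: [-0.8, -0.5, 0.0]
grip_width: 0.0932
grasp_force: 0.0
```

View pics/w1b.png

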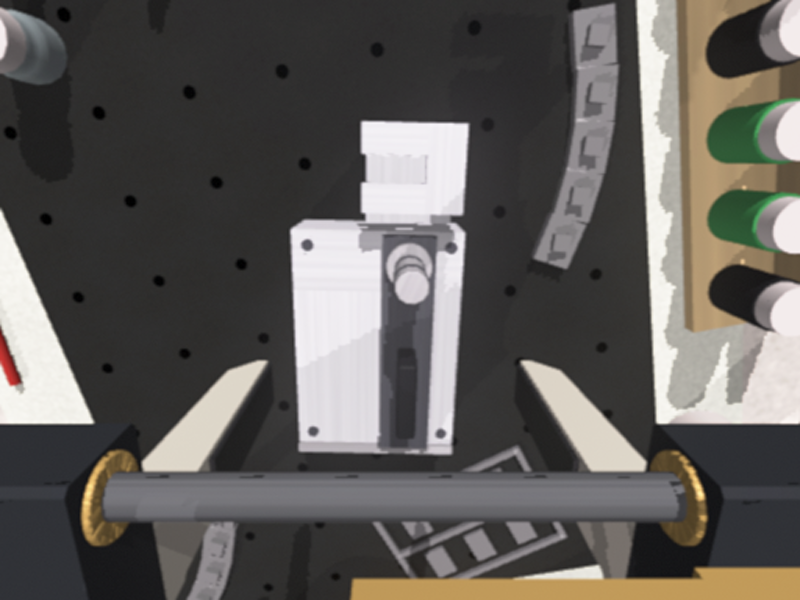

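The wrist view (shown at 800x600) has the block corners at (292,229) and (452,446), the pin top at (411,286), and the fin at (408,350–438). The bracket shelf spans (361–469,122–215), and the notch opens to the left with its closed end at (428,168).

```bash
python3 - <<'E'
from h import *
W=lambda x,y,z: wcast("w1",(x*.64+.0,y*.64),z)[:2]
P=dict(TL=W(292,229,.05),BL=W(299,444,.05),BR=W(452,446,.05),TR=W(464,232,.05),
b1=W(307,245,.05),b2=W(451,248,.05),b3=W(313,431,.05),b4=W(440,433,.05),
pin=W(411,286,.114),collar=W(409,265,.064),finT=W(408,350,.09),finB=W(406,438,.09),
sTL=W(361,122,.07),sTR=W(469,124,.07),sBR=W(463,215,.07),sBL=W(363,213,.07),nT=W(428,153,.07),nB=W(428,183,.07),kT=W(410,236,.058),kB=W(405,451,.058))
for k,v in P.items(): print(k,v)
for a,b in [("BL","TL"),("BR","TR"),("b3","b1"),("b4","b2"),("kB","kT"),("sBL","sTL"),("sBR","sTR"),("TL","TR"),("BL","BR"),("b1","b2"),("sTL","sTR"),("sBL","sBR"),("nB","nT")]:
    d=P[b]-P[a]; print(a,b,np.linalg.norm(d),np.arctan2(d[0],d[1]))
t=.2;X=np.array([np.cos(t),-np.sin(t)]);Y=np.array([np.sin(t),np.cos(t)])
O=P["pin"]-.08*Y
for k,v in P.items(): print(k,(v-O)@X*1e3,(v-O)@Y*1e3)
# segmentation edges
E
```

```text
TL [ 0.5855 -0.1111]
BL [ 0.5498 -0.2631]
BR [ 0.6587 -0.2868]
TR [ 0.6917 -0.1346]
b1 [ 0.5922 -0.1228]
b2 [ 0.682 -0.143]
b3 [ 0.5625 -0.2547]
b4 [ 0.652  -0.2744]
pin [ 0.6532 -0.1457]
collar [ 0.6537 -0.1455]
finT [ 0.6437 -0.1901]
finB [ 0.6311 -0.2484]
sTL [ 0.6431 -0.0597]
sTR [ 0.7015 -0.0726]
sBR [ 0.6904 -0.1212]
sBL [ 0.6333 -0.1084]
nT [ 0.6765 -0.0831]
nB [ 0.6736 -0.0993]
kT [ 0.6577 -0.129 ]
kB [ 0.6252 -0.2788]
BL TL 0.15613508010392252 0.23023301908133137
BR TR 0.15576390869671217 0.2133349423017825
b3 b1 0.1351347458880843 0.22163423461585996
b4 b2 0.13478705858838447 0.22412370811922486
kB kT 0.1532896802369623 0.2136032863089247
sBL sTL 0.049759485432064196 0.19699420637985557
sBR sTR 0.04987415641163426 0.22450469893045802
TL TR 0.10882551597357451 1.7884899254658615
BL BR 0.111462809856203 1.7852567692619439
b1 b2 0.09201610898845941 1.7920236964481289
sTL sTR 0.0598682500095881 1.7887632608921085
sBL sBR 0.05849880377665659 1.7908923350849446
nB nT 0.016403347550325152 0.17931740995342954
TL -73.30076899424753 100.47198499409801
BL -78.02048477569777 -55.591744046318766
BR 33.43067160178865 -57.20348942358212
TR 35.507712778867806 98.54657045578487
b1 -64.36037002734209 90.28582012188535
b2 27.63500845397241 88.33270684925122
b3 -67.28367877456365 -44.81730275914037
b4 24.38376016152419 -46.415133754780115
pin -3.7044454692483634e-14 79.99999999999997
collar 0.4416520820226174 80.27430402421791
finT -0.5062673142682957 34.57066617294091
finB -1.263605371255003 -25.001193024111263
sTL -27.062361422029483 162.31164062484976
sTR 32.79622579102974 161.23604959331098
sBR 31.574196913025563 111.3768666558271
sBL -26.912794903393504 112.55237997599856
nT 10.385780451632547 145.9356060414568
nB 10.725019977144786 129.53576679221146
kT 1.0837518843776306 97.24700005300201
kB -1.001427212511287 -56.028497321118586
```

```bash
cat >> h.py <<'E'
def go(x,y,z):
    s=readout.state(); d=np.array([x,y,z])-s["ee_pos"]; R=np.array(s["eef_rot"])
    print("at",np.array(s["ee_pos"]),"t",np.arctan2(R[0,0],R[1,0]),"delta tool",R.T@d,"cols",R[:2,0],"F",s["force"],"w",s["grip_width"])
PIN=np.array([.6532,-.1457]);T=.219
X=np.array([np.cos(T),-np.sin(T)]);Y=np.array([np.sin(T),np.cos(T)])
O=PIN-.08*Y
E
python3 -c "
from h import *
go(*PIN,.160)"
```

```text
at [ 0.6408 -0.1633  0.2704] t 0.20111249921917906 delta tool [0.0197 0.0087 0.1104] cols [0.1998 0.9798] F [-0.0985 -1.4061 -0.6161] w 0.09290031429699584
```

```bash
python3 -m crank '[[0.0197,0.0087,0.03,0,0,0.018,-1],[0.0197,0.0087,0.07,0,0,0.018,-1],[0.0197,0.0087,0.07,0,0,0.018,-1],[0.0197,0.0087,0.07,0,0,0.018,-1]]'; python3 -c "
from h import *
wrist('w2'); i=cv2.imread('pics/w2.png'); cv2.imwrite('pics/w2b.png',cv2.resize(i,(800,600),interpolation=cv2.INTER_CUBIC))
go(*PIN,.160); go(*PIN,.16)"
```

```text
clock: 1.95
ee_pos: [0.6525, -0.1462, 0.1999]
eef_rot: [[0.218, 0.976, -0.004], [0.976, -0.218, 0.001], [0.0, -0.004, -1.0]]
force: [0.6, 0.3, 0.9]
grip_width: 0.0929
grasp_force: 0.0
at [ 0.6536 -0.1464  0.2021] t 0.22018443058607623 delta tool [ 0.0006 -0.0005  0.0421] cols [0.2184 0.9759] F [ 0.4979 -0.1837  1.0374] w 0.09300611939428156
at [ 0.6536 -0.1464  0.2021] t 0.22018443058607623 delta tool [ 0.0006 -0.0005  0.0421] cols [0.2184 0.9759] F [ 0.4979 -0.1837  1.0374] w 0.09300611939428156
```

View pics/w2b.png

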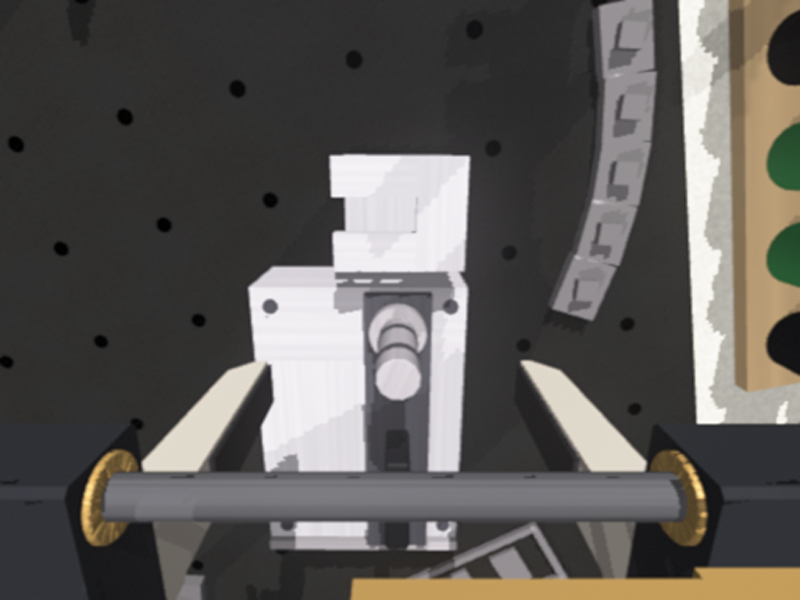

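The pin top is at (399,378), centred between the fingers. The notch has its closed end at x=416 and spans rows 197–232.

```bash
python3 - <<'E'
from h import *
W=lambda x,y,z: wcast("w2",(x*.64,y*.64),z)[:2]
p=W(399,378,.114);c=W(398,334,.064)
print("pin",p,c)
n=(W(416,197,.07)+W(416,232,.07))/2
for nm,v in dict(notchpt=n-.008*X,sTL=W(331,155,.07),sTR=W(470,156,.07),sBR=W(465,271,.07),sBL=W(333,268,.07),b1=W(270,307,.05),b2=W(450,307,.05),kL=W(365,320,.058),kR=W(432,320,.058)).items(): print(nm,v,(v-O)@X*1e3,(v-O)@Y*1e3)
E
```

```text
pin [ 0.654 -0.146] [ 0.6537 -0.1465]
notchpt [ 0.6662 -0.0897] 0.5014450149381817 137.4636692444299
sTL [ 0.6439 -0.0591] -27.879077805057197 162.54908877788358
sTR [ 0.7014 -0.0724] 31.1121773792177 162.03760841511206
sBR [ 0.6905 -0.1211] 31.095005876095257 112.11831068151092
sBL [ 0.6322 -0.1067] -28.937353333881806 113.56274244732342
b1 [ 0.5921 -0.123 ] -64.58603789246966 88.83246389693035
b2 [ 0.6817 -0.143 ] 27.22824687347344 88.78855654763457
kL [ 0.6389 -0.1379] -15.68169724918633 84.52851070872028
kR [ 0.6713 -0.1451] 17.56874291432976 84.51680843093405
```

```bash
python3 -m crank '[[0,0,0.02,0,0,0,-1],[0,0,0.042,0,0,0,-1],[0,0,0.042,0,0,0,-0.2],[0,0,0.042,0,0,0,1],[0,0,0.042,0,0,0,1],[0,0,0.042,0,0,0,1],[0,0,0.042,0,0,0,1],[0,0,0.042,0,0,0,1],[0,0,0.042,0,0,0,1]]' 30
```

```text
clock: 2.75
ee_pos: [0.6541, -0.1452, 0.1593]
eef_rot: [[0.217, 0.976, 0.001], [0.976, -0.217, -0.0], [-0.0, 0.001, -1.0]]
force: [0.6, 0.4, -0.4]
grip_width: 0.0511
grasp_force: 0.0
```

```bash
python3 -m crank '[[0,0,0,0,0,0,1],[0,0,0,0,0,0,1],[0,0,0,0,0,0,1],[0,0,0,0,0,0,1],[0,0,0,0,0,0,1],[0,0,0,0,0,0,1],[0,0,0,0,0,0,1],[0,0,0,0,0,0,1],[0,0,0,0,0,0,1]]' 30
```

```text
clock: 3.5
ee_pos: [0.654, -0.1452, 0.1586]
eef_rot: [[0.217, 0.976, -0.0], [0.976, -0.217, 0.0], [-0.0, -0.0, -1.0]]
force: [-0.1, -0.3, -0.4]
grip_width: 0.0173
grasp_force: 30.0
```

```bash
python3 -m crank '[[0,0,-0.01,0,0,0,1],[0,0,-0.02,0,0,0,1],[0,0,-0.035,0,0,0,1],[0,0,-0.05,0,0,0,1],[0,0,-0.065,0,0,0,1],[0,0,-0.078,0,0,0,1],[0,0,-0.078,0,0,0,1],[0,0,-0.078,0,0,0,1]]'; python3 -c "
from h import *
wrist('w3'); i=cv2.imread('pics/w3.png'); cv2.imwrite('pics/w3b.png',cv2.resize(i,(800,600),interpolation=cv2.INTER_CUBIC))
N=O+.138*Y-.004*X; go(*N,.237)"
```

```text
clock: 4.17
ee_pos: [0.6541, -0.1452, 0.2376]
eef_rot: [[0.217, 0.976, 0.001], [0.976, -0.217, -0.0], [-0.0, 0.001, -1.0]]
force: [-0.0, -0.4, 0.3]
grip_width: 0.0176
grasp_force: 30.0
at [ 0.6538 -0.1451  0.2365] t 0.21894028283568667 delta tool [ 0.0573 -0.0044 -0.0005] cols [0.2172 0.9761] F [-0.472  -0.3479 -1.1234] w 0.017159763697575235
```

View pics/w3b.png

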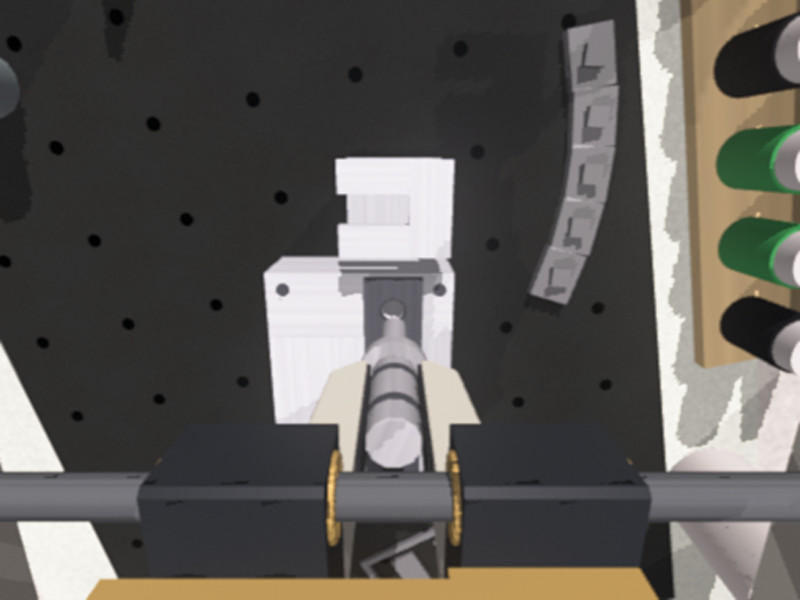

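The pin is held upright and clear of the bore. The keeper hole is at (393,308), and the notch spans rows 194–224 with its closed end at x=409.

```bash
python3 - <<'E'
from h import *
W=lambda x,y,z: wcast("w3",(x*.64,y*.64),z)[:2]
n=(W(409,194,.07)+W(409,224,.07))/2-.008*X
for nm,v in dict(bore=W(393,308,.058),notch=n,tip=W(394,325,.086),ptop=W(393,440,.191)).items(): print(nm,v,(v-O)@X*1e3,(v-O)@Y*1e3)
E
python3 -m crank '[[0.014,-0.001,0,0,0,0,1],[0.028,-0.002,0,0,0,0,1],[0.043,-0.003,0,0,0,0,1],[0.0575,-0.004,0,0,0,0,1],[0.0575,-0.004,0,0,0,0,1],[0.0575,-0.004,0,0,0,0,1],[0.0575,-0.004,0,0,0,0,1]]'; python3 -c "
from h import *
N=O+.138*Y-.004*X
for i in range(3): read_camera('top');go(*N,.237)"
```

```text
bore [ 0.6535 -0.1454] 0.23203686580732283 80.35813323592326
notch [ 0.6662 -0.0897] 0.5416622722146395 137.52910739819677
tip [ 0.6539 -0.146 ] 0.749036036415292 79.84004571117241
ptop [ 0.6532 -0.1466] 0.222189231961539 79.12515540683378
clock: 4.8
ee_pos: [0.6626, -0.088, 0.2366]
eef_rot: [[0.217, 0.976, -0.0], [0.976, -0.217, -0.0], [-0.0, -0.0, -1.0]]
force: [0.2, 0.7, -1.9]
grip_width: 0.0175
grasp_force: 30.0
at [ 0.6625 -0.0884  0.2366] t 0.2190369064248802 delta tool [ 0.     -0.0007 -0.0004] cols [0.2173 0.9761] F [ 0.3873 -0.0365 -1.059 ] w 0.017355488334917304
at [ 0.6625 -0.0886  0.2367] t 0.21937801603424104 delta tool [ 0.0002 -0.0007 -0.0003] cols [0.2176 0.976 ] F [ 0.1554  0.0637 -0.6824] w 0.017637652941143868
at [ 0.6625 -0.0887  0.2367] t 0.21962081299218628 delta tool [ 0.0004 -0.0007 -0.0003] cols [0.2179 0.976 ] F [ 0.3325  0.2324 -0.9249] w 0.017302975731266716
```

```bash
python3 -m crank '[[0,0,0.008,0,0,0,1],[0,0,0.016,0,0,0,1],[0,0,0.022,0,0,0,1],[0,0,0.022,0,0,0,1]]'; python3 -m crank '[[0,0,0.01,0,0,0,1],[0,0,0.02,0,0,0,1],[0,0,0.03,0,0,0,1],[0,0,0.037,0,0,0,1],[0,0,0.042,0,0,0,1],[0,0,0.042,0,0,0,1],[0,0,0.042,0,0,0,1]]'
```

```text
clock: 5.28
ee_pos: [0.6618, -0.0882, 0.2125]
eef_rot: [[0.218, 0.976, -0.003], [0.976, -0.218, 0.001], [-0.0, -0.003, -1.0]]
force: [-1.2, 0.9, -1.3]
grip_width: 0.0177
grasp_force: 30.0
clock: 5.87
ee_pos: [0.6626, -0.0882, 0.1725]
eef_rot: [[0.217, 0.976, -0.0], [0.976, -0.217, 0.0], [-0.0, -0.0, -1.0]]
force: [-0.3, 0.1, -1.0]
grip_width: 0.0176
grasp_force: 30.0
```

Entered freely. I'll release slowly and check with the side camera.

```bash
python3 -m crank '[[0,0,0.0015,0,0,0,1],[0,0,0.0015,0,0,0,0.6],[0,0,0.0015,0,0,0,0.4],[0,0,0.0015,0,0,0,0.4],[0,0,0.0015,0,0,0,0.4],[0,0,0.0015,0,0,0,0.2],[0,0,0.0015,0,0,0,0.2],[0,0,0.0015,0,0,0,0.2],[0,0,0.0015,0,0,0,0.2],[0,0,0.0015,0,0,0,0.2]]'; python3 -m crank '[[0,0,-0.01,0,0,0,0.2],[0,0,-0.04,0,0,0,0.2],[0,0,-0.08,0,0,0,0.2],[0,0,-0.08,0,0,0,0.2],[0,0,-0.08,0,0,0,0.2]]'; python3 -c "
from h import *
wrist('w4'); i=cv2.imread('pics/w4.png'); a=cv2.resize(i,(400,300))
c=read_camera('side');b=cv2.resize(c['img'][80:180,190:323,::-1],None,fx=3,fy=3,interpolation=cv2.INTER_CUBIC)
cv2.imwrite('pics/c4.png',np.hstack([a,b]))"
```

```text
clock: 6.7
ee_pos: [0.6626, -0.0882, 0.1712]
eef_rot: [[0.217, 0.976, 0.0], [0.976, -0.217, 0.0], [0.0, 0.0, -1.0]]
force: [-0.7, 0.0, -0.0]
grip_width: 0.0371
grasp_force: 0.0
clock: 7.12
ee_pos: [0.6634, -0.0883, 0.2544]
eef_rot: [[0.217, 0.976, 0.005], [0.976, -0.217, -0.001], [0.0, 0.005, -1.0]]
force: [0.1, -0.3, -1.2]
grip_width: 0.0371
grasp_force: 0.0
```

View pics/c4.png

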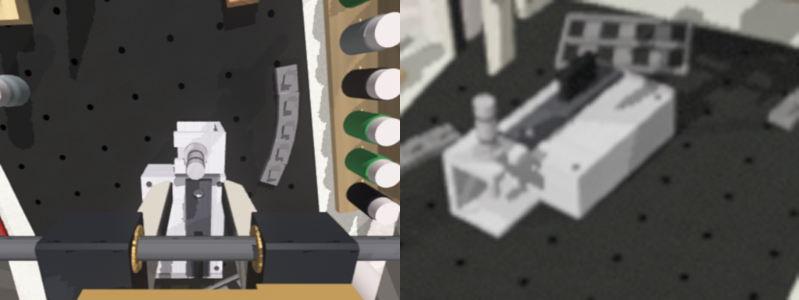

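The pin hangs upright in the notch by its collar. Next is the keeper fin.

```bash
python3 -m crank '[[-0.035,0.001,0,0,0,0,0.2],[-0.07,0.002,0,0,0,0,0.2],[-0.105,0.003,0,0,0,0,0.2],[-0.138,0.0045,0,0,0,0,0.2],[-0.138,0.0045,0.03,0,0,0,0.2],[-0.138,0.0045,0.06,0,0,0,0.2],[-0.138,0.0045,0.06,0,0,0,0.2],[-0.138,0.0045,0.06,0,0,0,0.2]]'; python3 -c "
from h import *
read_camera('top');go(*O,.150);print(readout.state()['force'])"
```

```text
clock: 7.88
ee_pos: [0.6362, -0.2235, 0.1894]
eef_rot: [[0.217, 0.976, -0.004], [0.976, -0.217, 0.002], [0.001, -0.005, -1.0]]
force: [-0.8, -0.6, 1.0]
grip_width: 0.0369
grasp_force: 0.0
at [ 0.6371 -0.2236  0.1913] t 0.21860378073245565 delta tool [-0.0005 -0.0011  0.0413] cols [0.2169 0.9762] F [-0.0704 -0.8291  0.2331] w 0.03723570145940361
[-0.0704 -0.8291  0.2331]
```

```bash
python3 -m crank '[[0,-0.001,0.02,0,0,0,0.2],[0,-0.001,0.04,0,0,0,0.2],[0,-0.001,0.04,0,0,0,0.2],[0,-0.001,0.04,0,0,0,1],[0,-0.001,0.04,0,0,0,1],[0,-0.001,0.04,0,0,0,1],[0,-0.001,0.04,0,0,0,1],[0,-0.001,0.04,0,0,0,1],[0,-0.001,0.04,0,0,0,1]]' 20; python3 -m crank '[[0,-0.012,0,0,0,0,1],[0,-0.024,0,0,0,0,1],[0,-0.036,0,0,0,0,1],[0,-0.048,0,0,0,0,1],[0,-0.055,0,0,0,0,1],[0,-0.056,0,0,0,0,1],[0,-0.056,0,0,0,0,1],[0,-0.056,0,0,0,0,1]]'
```

```text
clock: 8.68
ee_pos: [0.6364, -0.2237, 0.1524]
eef_rot: [[0.217, 0.976, 0.001], [0.976, -0.217, -0.0], [-0.0, 0.001, -1.0]]
force: [-1.1, 0.6, 6.3]
grip_width: 0.0116
grasp_force: 20.0
clock: 9.35
ee_pos: [0.5825, -0.2116, 0.1524]
eef_rot: [[0.217, 0.976, 0.004], [0.976, -0.217, -0.001], [-0.0, 0.004, -1.0]]
force: [4.9, 0.2, 4.2]
grip_width: 0.0119
grasp_force: 20.0
```

```bash
python3 -m crank '[[0,0,0,0,0,0,0.3],[0,0,0,0,0,0,0.2],[0,0,0,0,0,0,0.2],[0,0,0,0,0,0,0.2],[0,0,-0.03,0,0,0,0.2],[0,0,-0.07,0,0,0,0.2],[0,0,-0.11,0,0,0,0],[0.02,-0.01,-0.15,0,0,0,-0.5],[0.05,-0.03,-0.168,0,0,-0.069,-1],[0.09,-0.05,-0.168,0,0,-0.069,-1],[0.13,-0.07,-0.168,0,0,-0.069,-1],[0.17,-0.09,-0.168,0,0,-0.069,-1]]'; python3 -c "
from h import *
go(.478,.159,.32)"
```

```text
clock: 10.35
ee_pos: [0.5321, -0.0353, 0.3196]
eef_rot: [[0.15, 0.989, 0.001], [0.989, -0.15, -0.0], [-0.0, 0.001, -1.0]]
force: [0.8, 0.3, 0.1]
grip_width: 0.0724
grasp_force: 0.0
at [ 0.5321 -0.0353  0.3196] t 0.15077920373102333 delta tool [ 0.1839 -0.0827 -0.0005] cols [0.1502 0.9887] F [0.7729 0.3259 0.1445] w 0.0724040984380663
```

```bash
python3 -m crank '[[0.036,-0.016,0,0,0,0,-1],[0.072,-0.032,0,0,0,0,-1],[0.108,-0.048,0,0,0,0,-1],[0.144,-0.064,0,0,0,0,-1],[0.18,-0.08,0,0,0,0,-1],[0.184,-0.083,0,0,0,0,-1],[0.184,-0.083,0,0,0,0,-1],[0.184,-0.083,0,0,0,0,-1]]'; python3 -c "
from h import *
wrist('w5'); i=cv2.imread('pics/w5.png'); cv2.imwrite('pics/w5b.png',cv2.resize(i,(800,600),interpolation=cv2.INTER_CUBIC)); go(.478,.159,.32)"
```

```text
clock: 11.02
ee_pos: [0.4785, 0.1574, 0.3191]
eef_rot: [[0.149, 0.989, -0.0], [0.989, -0.149, -0.0], [-0.0, -0.0, -1.0]]
force: [0.2, -0.1, 0.0]
grip_width: 0.0931
grasp_force: 0.0
at [0.4788 0.1568 0.3191] t 0.1504517677602732 delta tool [ 0.002  -0.0011 -0.0009] cols [0.1499 0.9887] F [0.0705 1.1061 0.1873] w 0.09302419457808217
```

View pics/w5b.png

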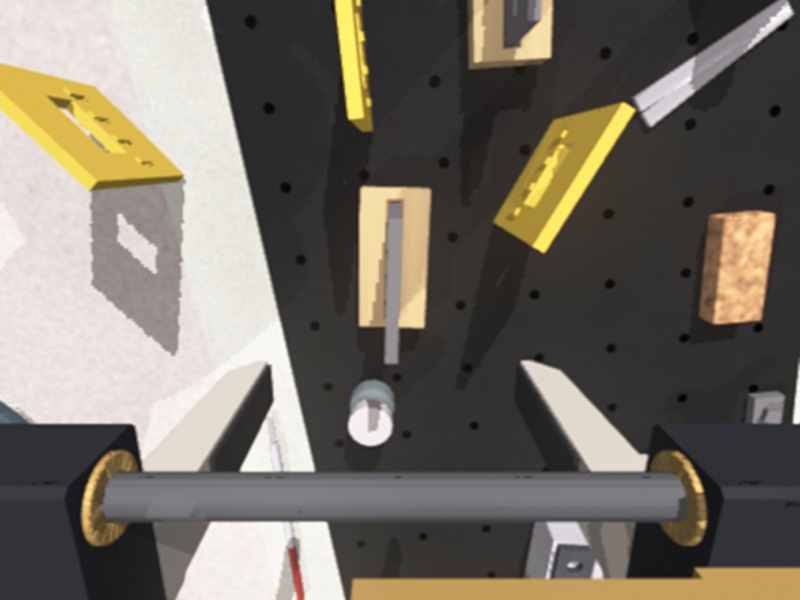

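The panel's top edge runs from (395,219) to (391.5,363), with its end face and the stand above that. The jar is at (371,420).

```bash
python3 - <<'E'
from h import *
d=np.load("w5.npz"); g=cv2.cvtColor(d["img"],cv2.COLOR_RGB2GRAY).astype(int); h=d["img"].astype(int)
for r in list(range(136,236,8)): print(r, g[r,240:266])
W=lambda x,y,z: wcast("w5",(x*.64,y*.64),z)[:2]
a=W(395,219,.126);b=W(391.5,363,.126)
print(a,b,np.linalg.norm(a-b),(a+b)/2,np.arctan2(*(a-b)))
s=[W(359,187,.026),W(431,188,.026),W(425,328,.026),W(359,327,.026)]
print(s,np.mean(s,0),np.arctan2(*(s[0]-s[3])),np.arctan2(*(s[1]-s[2])))
for z in(.064,):print("jar",W(371,425,.052))
E
```

```text
136 [222 222 222 222 222 221 208 175 142 128 126 126 126 126 126 125 126 140
 171 189 192 192 193 195 197 197]
144 [222 222 222 221 222 216 179 129 130 146 150 150 151 150 150 150 149 155
 177 189 190 192 192 195 196 196]
152 [221 220 220 220 221 215 173 133 138 149 150 149 150 150 150 149 152 164
 180 188 189 191 192 194 195 194]
160 [220 220 221 215 187 151 120 108 131 147 150 149 149 149 149 148 149 166
 182 186 188 189 191 193 194 194]
168 [221 215 185 155 148 141 129 133 143 149 150 150 149 149 149 148 153 172
 184 185 187 189 191 191 192 191]
176 [220 214 183 154 146 136 115 120 140 149 149 149 149 149 149 148 155 172
 181 184 186 188 190 190 190 190]
184 [182 153 146 147 145 134 123 133 145 149 149 149 149 148 148 149 160 174
 180 182 185 187 188 188 189 190]
192 [175 150 145 145 142 124 107 128 146 149 149 149 149 149 148 148 162 175
 179 181 184 188 197 209 218 223]
200 [145 144 144 144 141 127 119 134 147 149 149 149 149 148 150 163 191 205
 210 214 219 221 223 223 223 223]
208 [134 133 131 131 132 132 137 144 147 148 147 148 147 147 158 189 206 207
 208 209 213 215 216 217 220 220]
216 [ 44  44  44  43  42  54  92 131 145 148 147 147 148 145 127  87  51  41
  42  42  42  41  39  39  39  38]
224 [ 42  43  43  43  42  59 105 136 146 147 147 147 147 142 115  72  42  36
  40  41  41  40  41  40  40  45]
232 [ 42  41  42  40  38  57  96 116 119 118 118 119 120 114  91  64  50  49
  49  49  49  48  48  49  49  49]
[0.4861 0.2055] [0.4707 0.1174] 0.08952694621635303 [0.4784 0.1614] 0.1734026204497566
[array([0.461 , 0.2219]), array([0.5154, 0.213 ]), array([0.496 , 0.1008]), array([0.4416, 0.1099])] [0.4785 0.1614] 0.17101439564356993 0.17080287436058317
jar [0.4402 0.0322]
```

```bash
python3 -m crank '[[0.0045,-0.0011,0.02,0,0,0.022,-0.1],[0.0045,-0.0011,0.04,0,0,0.022,-0.1],[0.0045,-0.0011,0.06,0,0,0.022,-0.1],[0.0045,-0.0011,0.06,0,0,0.022,-0.1],[0.0045,-0.0011,0.06,0,0,0.022,-0.1],[0.0045,-0.0011,0.06,0,0,0.022,-0.1],[0.0045,-0.0011,0.06,0,0,0.022,-0.1]]'; python3 -c "
from h import *
read_camera('top');go(.4784,.1614,.175)"
```

```text
clock: 11.65
ee_pos: [0.4787, 0.1619, 0.2604]
eef_rot: [[0.172, 0.985, 0.002], [0.985, -0.172, 0.0], [0.001, 0.002, -1.0]]
force: [0.1, 0.4, 0.2]
grip_width: 0.0532
grasp_force: 0.0
at [0.4786 0.1621 0.2603] t 0.17242121846672778 delta tool [-0.0008 -0.0003  0.0853] cols [0.1716 0.9852] F [ 0.2839 -0.4374  0.2094] w 0.05200298462779006
```

```bash
python3 -m crank '[[0,0,0.02,0,0,0,-0.1],[0,0,0.04,0,0,0,-0.1],[0,0,0.06,0,0,0,-0.1],[0,0,0.08,0,0,0,-0.1],[0,0,0.085,0,0,0,-0.1],[0,0,0.085,0,0,0,0.4],[0,0,0.085,0,0,0,1],[0,0,0.085,0,0,0,1],[0,0,0.085,0,0,0,1],[0,0,0.085,0,0,0,1],[0,0,0.085,0,0,0,1],[0,0,0.085,0,0,0,1]]' 25;python3 -m crank '[[0,0,0,0,0,0,1],[0,0,0,0,0,0,1],[0,0,0,0,0,0,1],[0,0,0,0,0,0,1],[0,0,0,0,0,0,1],[0,0,0,0,0,0,1]]'
```

```text
clock: 12.7
ee_pos: [0.4782, 0.1623, 0.1745]
eef_rot: [[0.171, 0.985, 0.0], [0.985, -0.171, 0.0], [0.0, 0.0, -1.0]]
force: [0.1, 0.3, -0.3]
grip_width: 0.009
grasp_force: 0.0
clock: 13.2
ee_pos: [0.4782, 0.1623, 0.1745]
eef_rot: [[0.171, 0.985, 0.0], [0.985, -0.171, 0.0], [0.0, 0.0, -1.0]]
force: [-1.2, -0.1, 5.5]
grip_width: 0.0076
grasp_force: 25.0
```

```bash
python3 -m crank '[[0,0,-0.008,0,0,0,1],[0,0,-0.02,0,0,0,1],[0,0,-0.04,0,0,0,1],[0,0,-0.065,0,0,0,1],[0,0,-0.09,0,0,0,1],[0,0,-0.115,0,0,0,1],[0,0,-0.135,0,0,0,1],[0,0,-0.135,0,0,0,1],[0,0,-0.135,0,0,0,1]]'; python3 -c "
from h import *
go(*O,.3095)"
```

```text
clock: 13.95
ee_pos: [0.4781, 0.1623, 0.3097]
eef_rot: [[0.171, 0.985, 0.001], [0.985, -0.171, 0.0], [0.001, 0.001, -1.0]]
force: [0.1, -0.2, -1.1]
grip_width: 0.008
grasp_force: 25.0
at [0.4781 0.1623 0.3097] t 0.17197743559353362 delta tool [-0.3534  0.2215  0.0002] cols [0.1711 0.9852] F [ 0.1411 -0.1739 -1.0884] w 0.007965918482559491
```

```bash
python3 -m crank '[[-0.015,0.01,0,0,0,0,1],[-0.04,0.025,0,0,0,0,1],[-0.07,0.044,0,0,0,0.01,1],[-0.1,0.063,0,0,0,0.02,1],[-0.13,0.081,0,0,0,0.03,1],[-0.16,0.1,0,0,0,0.04,1],[-0.19,0.119,0,0,0,0.047,1],[-0.22,0.138,0,0,0,0.047,1],[-0.25,0.157,0,0,0,0.047,1],[-0.28,0.175,0,0,0,0.047,1],[-0.31,0.194,0,0,0,0.047,1],[-0.33,0.207,0,0,0,0.047,1]]'; python3 -m crank '[[-0.0127,0.0141,0,0,0,0,1],[-0.0227,0.0141,0,0,0,0,1],[-0.0227,0.0141,0,0,0,0,1],[-0.0227,0.0141,0,0,0,0,1]]'; python3 -c "
from h import *
wrist('w6'); i=cv2.imread('pics/w6.png'); cv2.imwrite('pics/w6b.png',cv2.resize(i,(800,600),interpolation=cv2.INTER_CUBIC));go(*O,.3095)"
```

```text
clock: 14.95
ee_pos: [0.6256, -0.201, 0.3068]
eef_rot: [[0.219, 0.976, -0.003], [0.976, -0.219, 0.001], [0.0, -0.003, -1.0]]
force: [1.1, -0.2, -0.6]
grip_width: 0.0078
grasp_force: 25.0
clock: 15.28
ee_pos: [0.6337, -0.2231, 0.3079]
eef_rot: [[0.218, 0.976, -0.002], [0.976, -0.218, 0.001], [0.001, -0.002, -1.0]]
force: [0.9, 0.7, -1.0]
grip_width: 0.008
grasp_force: 25.0
at [ 0.6338 -0.2226  0.3084] t 0.2187661509979133 delta tool [-0.0007  0.0022 -0.0011] cols [0.217  0.9762] F [-0.1109  0.0354 -1.2075] w 0.0076414959193450704
```

View pics/w6b.png

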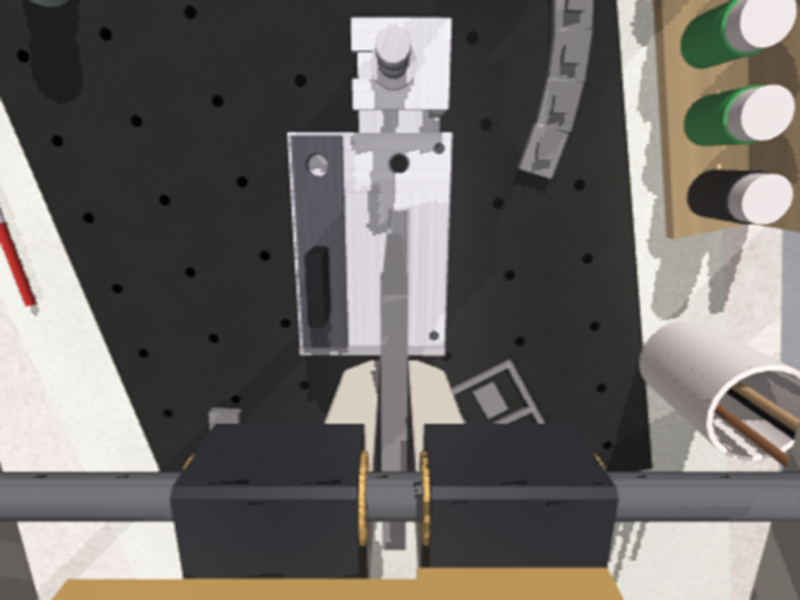

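The keeper is open, with its hole at (317,165). The bore is at (399,162), the pin sits in the notch at (393,50), and the held panel's lower edge is at about (397,211).

```bash
python3 - <<'E'
from h import *
W=lambda x,y,z: wcast("w6",(x*.64,y*.64),z)[:2]
for nm,v in dict(bore=W(399,162,.05),khole=W(317,165,.058),pantop=W(396,297,.2605),panbot=W(396.5,211,.1405),tcp=np.load("w6.npz")["P"][:2,3], jTL=W(289,133,.05),jTR=W(452,133,.05),kTL=W(289,133,.058),jBR=W(445,353,.05), bracketT=(W(351,17,.07)+W(452,18,.07))/2,pint=W(394,38,.126)).items(): print(nm,v,(v-O)@X*1e3,(v-O)@Y*1e3)
g=cv2.cvtColor(np.load("w6.npz")["img"],cv2.COLOR_RGB2GRAY)
for r in range(120,180,6): print(r,g[r,238:270])
for r in range(96,112,3): print(r,g[r,244:268])
E
```

```text
bore [ 0.6537 -0.1457] 0.49845807211747284 80.07215826229128
khole [ 0.5997 -0.1356] -54.41230032538147 78.23491572202715
pantop [ 0.6434 -0.1801] -2.053304969882154 44.30450364247921
panbot [ 0.6466 -0.1686] -1.5049657439519069 56.17040877790592
tcp [ 0.6511 -0.1439] -2.3918560761992693 81.2828298256258
jTL [ 0.5855 -0.1114] -73.51313861678591 98.81930166277341
jTR [ 0.6925 -0.1353] 36.06368308050949 98.69262684182122
kTL [ 0.5871 -0.1121] -71.83883327799462 98.40646590712261
jBR [ 0.658  -0.2909] 36.232526795360535 -60.71489518678978
bracketT [ 0.6726 -0.0658] 1.6181061137648796 162.1846212715082
pint [ 0.6633 -0.0874] -2.7596598659640974 139.07516794500773
120 [142 134 135 136 139 150 159 162 162 162 162 162 162 161 174 215 230 232
 231 231 231 231 232 232 232 232 232 232 232 232 231 232]
126 [139 139 138 141 155 163 164 162 161 162 162 163 161 161 178 221 233 233
 232 232 232 232 233 232 229 229 232 235 236 236 233 231]
132 [139 138 138 140 152 162 164 162 160 158 158 158 156 172 215 232 232 230
 229 230 230 227 222 217 215 215 217 219 220 219 217 213]
138 [138 138 137 137 141 15
[... 833 characters left out ...]
21 121 121 121 121 121 121
 121 121 120 124 147 179 202 212 216 218 217 213 209 209]
96 [163 163 164 164 164 164 165 164 163 162 162 162 162 163 164 164 164 168
 178 185 186 194 218 224]
99 [166 166 166 167 166 160 145 122  93  70  58  53  57  73  99 144 193 226
 235 236 236 235 235 235]
102 [166 166 166 163 146 111  70  44  41  41  42  42  42  43  42  46  77 138
 199 229 234 234 234 234]
105 [168 169 169 163 136  92  54  41  41  42  42  43  43  43  42  44  66 125
 196 230 236 237 236 237]
108 [164 164 164 163 152 130  98  65  46  41  41  42  41  43  52  90 152 209
 230 234 233 233 233 233]
111 [169 169 169 169 170 169 166 155 160 201 219 211 215 225 232 239 239 238
 237 237 237 237 237 237]
```

```bash
python3 - <<'E'
from h import *
w=lambda x,y,z: wcast("w6",(x,y),z)[:2]
for nm,v in dict(bore=w(255.3,103.5,.05),slotR=w(260,141,.045),slotL=w(248.5,141,.045),slotend=w(254,135,.048),panL=w(247.8,150,.1405),panR=w(257.2,150,.1405)).items(): print(nm,(v-O)@X*1e3,(v-O)@Y*1e3)
print(proj("w6",np.append(O+.0443*Y-.0022*X,.1405)))
i=cv2.imread('pics/w6.png')[90:190,215:300]; cv2.imwrite('pics/z6.png',cv2.resize(i,None,fx=6,fy=6,interpolation=cv2.INTER_CUBIC))
E
```

```text
bore 0.4339567917922171 80.25625996853442
slotR 5.841847539368952 39.95317617586473
slotL -7.062422895898032 39.96238364883216
slotend -0.91051113190795 46.8970596750259
panL -6.372563406171031 44.10416053220634
panR 1.3200129149312239 44.099254052653784
[252.8985 149.7574]
```

View pics/z6.png

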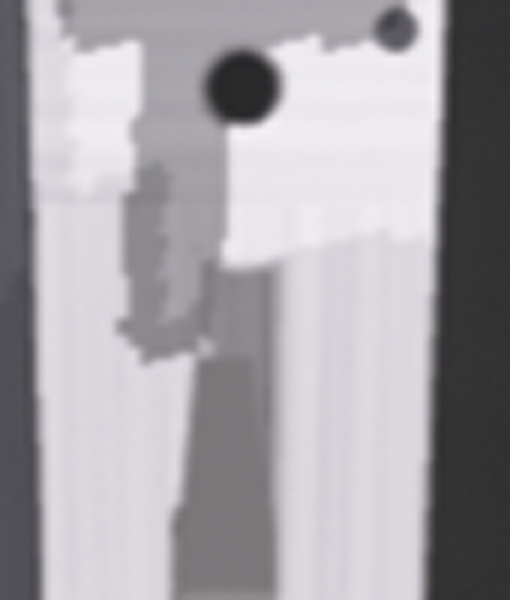

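The zoom shows the slot's far end at about (245,268) and the panel's lower edge about 2.7 mm towards -x of its centre. I'll correct that and lower.

```bash
python3 -m crank '[[-0.0006,0.0026,0.01,0,0,0,1],[-0.0006,0.0026,0.03,0,0,0,1],[-0.0006,0.0026,0.05,0,0,0,1],[-0.0006,0.0026,0.065,0,0,0,1],[-0.0006,0.0026,0.078,0,0,0,1],[-0.0006,0.0026,0.078,0,0,0,1],[-0.0006,0.0026,0.078,0,0,0,1]]'; python3 -c "
from h import *
wrist('w7'); i=cv2.imread('pics/w7.png')[100:300,140:360]; cv2.imwrite('pics/z7.png',cv2.resize(i,None,fx=3,fy=3,interpolation=cv2.INTER_CUBIC));go(*(O+.0004*X),.1885)"
```

```text
clock: 15.92
ee_pos: [0.6368, -0.2241, 0.2308]
eef_rot: [[0.217, 0.976, -0.001], [0.976, -0.217, 0.0], [0.0, -0.001, -1.0]]
force: [-1.2, 0.5, -1.5]
grip_width: 0.0079
grasp_force: 25.0
at [ 0.6371 -0.2244  0.2318] t 0.2185754802483106 delta tool [ 0.0003 -0.001   0.0433] cols [0.2168 0.9762] F [ 0.4566 -0.0301  0.5455] w 0.007830191387657738
```

View pics/z7.png

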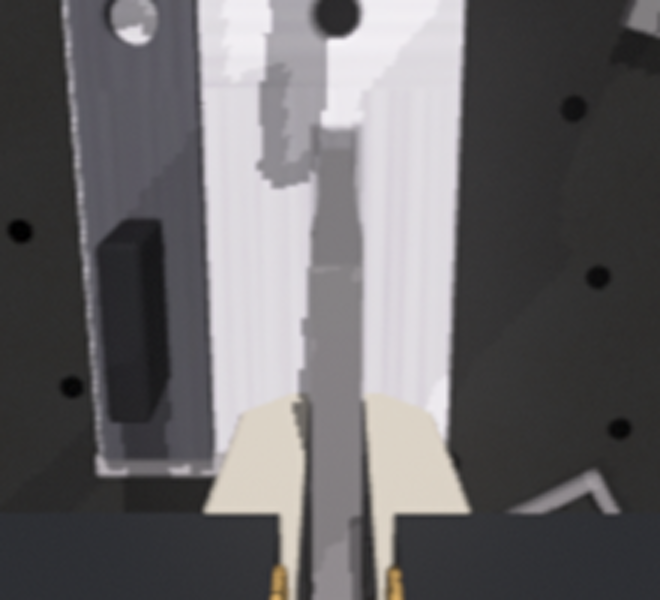

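The panel's lower edge (321–354) is centred in the slot mouth (316–359), so it can be lowered.

```bash
python3 -m crank '[[0,0,0.008,0,0,0,1],[0,0,0.016,0,0,0,1],[0,0,0.02,0,0,0,1],[0,0,0.02,0,0,0,1]]'; python3 -m crank '[[0,0,0.006,0,0,0,1],[0,0,0.012,0,0,0,1],[0,0,0.018,0,0,0,1],[0,0,0.021,0,0,0,1],[0,0,0.0225,0,0,0,1],[0,0,0.0225,0,0,0,1]]'
```

```text
clock: 16.3
ee_pos: [0.6364, -0.2245, 0.2099]
eef_rot: [[0.217, 0.976, -0.002], [0.976, -0.217, 0.001], [0.0, -0.002, -1.0]]
force: [0.4, -0.4, -0.4]
grip_width: 0.0078
grasp_force: 25.0
clock: 16.8
ee_pos: [0.6368, -0.2246, 0.1885]
eef_rot: [[0.217, 0.976, -0.0], [0.976, -0.217, 0.0], [0.0, -0.0, -1.0]]
force: [1.4, 0.2, -0.7]
grip_width: 0.0083
grasp_force: 25.0
```

```bash
python3 -m crank '[[0,0,0.001,0,0,0,1],[0,0,0.001,0,0,0,1],[0,0,0.001,0,0,0,1]]'; python3 -m crank '[[0,0,0.001,0,0,0,1],[0,0,0.001,0,0,0,1],[0,0,0.001,0,0,0,1]]'
```

```text
clock: 17.05
ee_pos: [0.637, -0.2247, 0.1882]
eef_rot: [[0.217, 0.976, 0.001], [0.976, -0.217, -0.0], [-0.0, 0.001, -1.0]]
force: [-0.6, -0.3, 3.4]
grip_width: 0.0077
grasp_force: 25.0
clock: 17.3
ee_pos: [0.6371, -0.2248, 0.1882]
eef_rot: [[0.217, 0.976, 0.001], [0.976, -0.217, -0.001], [-0.0, 0.001, -1.0]]
force: [-3.1, 0.7, 11.3]
grip_width: 0.0078
grasp_force: 25.0
```

Seated on the floor, with 11 N of reaction. Release and retreat.

```bash
python3 -m crank '[[0,0,-0.001,0,0,0,0.7],[0,0,-0.001,0,0,0,0.5],[0,0,-0.001,0,0,0,0.4],[0,0,-0.001,0,0,0,0.3],[0,0,-0.001,0,0,0,0.3],[0,0,-0.001,0,0,0,0.3]]'; python3 -m crank '[[0,0,-0.01,0,0,0,0.2],[0,0,-0.03,0,0,0,0.2],[0,0,-0.06,0,0,0,0.2],[0,0,-0.09,0,0,0,0.2],[0,0,-0.12,0,0,0,0.2],[0,0,-0.15,0,0,0,0.2],[0,0,-0.15,0,0,0,0.2],[0,0,-0.15,0,0,0,0.2]]'; python3 -c "
from h import *
wrist('w8'); a=cv2.resize(cv2.imread('pics/w8.png'),(400,300))
c=read_camera('side');b=cv2.resize(c['img'][80:180,190:323,::-1],None,fx=3,fy=3,interpolation=cv2.INTER_CUBIC)
cv2.imwrite('pics/c8.png',np.hstack([a,b]))"
```

```text
clock: 17.8
ee_pos: [0.6368, -0.2246, 0.1875]
eef_rot: [[0.217, 0.976, -0.0], [0.976, -0.217, 0.0], [0.0, -0.0, -1.0]]
force: [0.1, 0.1, 0.3]
grip_width: 0.0325
grasp_force: 0.0
clock: 18.47
ee_pos: [0.6371, -0.2247, 0.3401]
eef_rot: [[0.217, 0.976, 0.004], [0.976, -0.217, -0.002], [-0.001, 0.004, -1.0]]
force: [1.0, 0.0, -0.5]
grip_width: 0.0373
grasp_force: 0.0
```

View pics/c8.png

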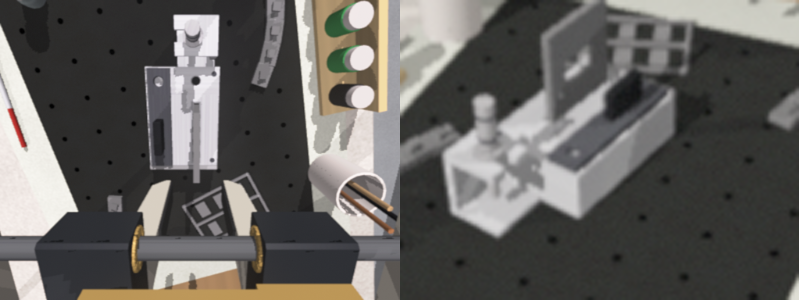

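The panel stands upright in the slot, the keeper is open, the pin hangs in the notch, and the gripper is clear.

```bash
python3 -c "
from cell import workorder
print(workorder.job_done())"
```

```text
the job is handed in; nothing more can be done
None
```

I handed the job in at about 18.5 s: the last pictures show the windowed panel standing in the slot (it met the floor at about 11 N), the keeper open (about 54–55 mm measured), the pin hanging upright in the notch and the gripper clear; I saw no verdict from the judge and did not re-check the other panel or the jar afterwards.

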